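# Load a chambered slide into a bench fluorescence imager

## Task

Set up the bench imager for the chambered slide: swing its amber light hood fully open, seat the slide insert (the aluminium frame with the rectangular pocket, not the one with two round holes) flat and square in the recess of the stage, then lay the blue-lidded chambered slide flat in the insert's pocket, and gently close the hood over it. Keep the slide level all the way, set both parts down without dropping or forcing them, and leave the other insert, the cleaner bottle and the slide box where they are.

Things in the scene. Friction and masses are not known exactly. Their poses are not given: they have to be found in the camera images.
- imager: Bench imager fixed to the bench, white with a black deck, 340 deep (its x) x 220 wide (its y), deck top 170 above the bench. Origin: centre of its underside; x points from its sloped touch screen (robot side) to its back, z up. The stage recess lies in the deck, its centre 30 mm from the origin towards the screen.
- stage (a point): Centre of the recess floor, axes as the imager's. The recess is 67 (x) x 123 (y), 6 deep below the deck, with a 2 mm 45-degree silver lead-in round its edge and a 36 x 62 opening in its floor over the objective. In the middle of each long side a finger cut-out, 44 wide (y) and as deep, reaches 20 mm outward from the recess wall.
- hood (a joint): Angle of the amber hood, rad: 0 closed, down on the deck; 1.6 fully open, at its stop, just past upright. The hinge is a friction hinge: the hood stays at whatever angle it is left, and moving the handle takes about 2 to 5 N. It may start slightly ajar.
- hood_hinge (a point): Middle of the hinge line: at deck height, parallel to imager y, 85 mm behind the recess centre (imager +x). Closed, the hood lies on its -x side; it swings up and back. Hood: box open below, 145 (x) x 170 (y) x 36 high, walls 4 mm, 250 g, with a black lamp disc 40 mm across, 8 high, on top.
- hood_handle (a point): Middle of the hood's dark bar handle: a round bar 10 mm thick, 90 mm long, parallel to the hinge. It is 125 mm from the hinge line along the hood and its axis stands 36 mm off the hood's outer top face (72 mm above the deck when closed), 20 mm in from the hood's free edge.
- slide_insert: Loose aluminium stage insert, 64 (its x) x 120 (its y) x 16 high, 200 g. Origin: centre of its underside. Its top has a rectangular pocket, 29 (x) x 79 (y), 6 deep with a 1.5 mm black 45-degree lead-in, whose floor is a ledge 10 mm above the underside round an 18 x 62 window. Fits the recess with 1.5 mm play all round, either way round, and then stands 10 mm proud of the deck.
- dish_insert: The other loose aluminium insert, same outer size and mass, with two round holes of 37 mm instead of the pocket. Leave it. Origin: centre of its underside, axes as the slide insert's.
- insert_tray: Fixed grey plastic tray 300 (x) x 200 (y) with a rim 10 mm high; its floor, on which both inserts lie, is 3 mm above the bench. Origin: centre of its underside.
- chamber_slide: Loose chambered slide, 26 (its x) x 76 (its y) x 14 high, white with a blue lid, 35 g. Origin: centre of its underside. Fits the insert's pocket with 1.5 mm play all round, either way round, and then stands 8 mm proud of the insert.
- mat: Fixed green bench mat 300 x 200 x 3 thick on which the slide, the bottle and the slide box stand. Origin: centre of its underside.
- cleaner: White lens-cleaner bottle with a red cap, 40 mm across, 110 high. Origin: centre of its underside. Leave it.
- slide_box: Closed slide box, yellow with a white lid, 86 x 101 x 35 high. Origin: centre of its underside. Leave it.
Mind the look-alikes: they are no part of the job. Several things have the shape of the chamber_slide; the one meant has the colours described above.

How it is judged:
On the way, in this order (a step that is already met when the one before it is completed fails the run):
1. the hood is swung fully open (beyond 1.4 rad) (value of joint hood above 1.4 rad), for 0.1 s.
2. with the hood open, the slide insert lies flat and square in the recess, let go (value of joint hood above 1.2 rad and horizontal distance between slide_insert and stage below 0.004 m and z of slide_insert in the frame of stage below 0.002 m and angle between the y axis of slide_insert and the y axis of stage, either way round below 0.06 rad and angle between the z axis of slide_insert and the z axis of stage, either way round below 0.03 rad and contact force between the fingers and slide_insert below 0.1 N), for 0.2 s.
3. with the hood open and the insert in place, the chambered slide lies flat and square in the pocket, let go (value of joint hood above 1.2 rad and z of slide_insert in the frame of stage below 0.002 m and horizontal distance between chamber_slide and slide_insert below 0.004 m and z of chamber_slide in the frame of slide_insert below 0.012 m and angle between the y axis of chamber_slide and the y axis of slide_insert, either way round below 0.08 rad and angle between the z axis of chamber_slide and the z axis of slide_insert, either way round below 0.04 rad and contact force between the fingers and chamber_slide below 0.1 N), for 0.2 s.
At the end, for the whole second after the job is handed in: Hood closed (under 0.04 rad). Insert in the recess: within 4 mm of its centre, 2 mm of its floor, square within 0.06 rad, flat within 0.03. Slide in the insert's pocket: within 4 mm of its centre, 2 mm of its ledge, square within 0.08 rad, flat within 0.04. Both at rest (value of joint hood below 0.04 rad and horizontal distance between slide_insert and stage below 0.004 m and z of slide_insert in the frame of stage below 0.002 m and angle between the y axis of slide_insert and the y axis of stage, either way round below 0.06 rad and angle between the z axis of slide_insert and the z axis of stage, either way round below 0.03 rad and horizontal distance between chamber_slide and slide_insert below 0.004 m and z of chamber_slide in the frame of slide_insert below 0.012 m and angle between the y axis of chamber_slide and the y axis of slide_insert, either way round below 0.08 rad and angle between the z axis of chamber_slide and the z axis of slide_insert, either way round below 0.04 rad and linear speed of each of chamber_slide, slide_insert below 0.01 m/s); the robot touches nothing.
It fails at once if the chambered slide is tipped more than 0.35 rad (angle between chamber_slide's own z axis and vertical above 0.35 rad).
It fails at once if the hood is slammed (closing faster than 3 rad/s) (velocity of joint hood below -3 rad/s).
It fails at once if the chambered slide or the slide insert is dropped (faster than 0.4 m/s out of the fingers, a fall of 8 mm or more) ((linear speed of chamber_slide above 0.4 m/s and contact force between the fingers and chamber_slide below 0.01 N) or (linear speed of slide_insert above 0.4 m/s and contact force between the fingers and slide_insert below 0.01 N)).
It fails at once if a part is forced: over 60 N between the slide insert and the imager or between the chambered slide and the insert (contact force between slide_insert and imager above 60 N or contact force between chamber_slide and slide_insert above 60 N).
It fails at once if the other insert, the cleaner bottle or the slide box is moved more than 15 mm (distance of any of dish_insert, cleaner, slide_box from where it was at the start of the episode above 0.015 m).
It also fails if it takes over 72 s, if anything falls off the work surface, if the arm or the gripper's body presses on something with over 40 N, if the wrist force passes 120 N, or if a joint passes its speed limit or range.

## Robot

A 7-joint arm with a two-finger parallel gripper is mounted at the origin on the work surface. World frame = base frame: x ahead of the robot, y to its left, z up, the work surface at z = 0. Lengths are in m, angles in rad, forces in N, time in s.
With the tool pointing down it reaches from about 0.425 to 0.875 m from the base axis. Payload 9.9 kg.
Tool frame: the origin (TCP) lies at the centre of the arm's flange, where the gripper is bolted on; the fingertips stand 173 mm ahead of it and the grasp point (between the pads) lies arm.grip_point_offset ahead of it (arm.grip_point_offset is the distance from the TCP to the grasp point, in m); z points along the fingers, y is the line along which they close (so a half turn about z gives the same grasp; the last joint's range is limited). The gripper opens to 85 mm and grips with 20 to 120 N. Pads are 22 mm wide; open, the fingers measure 114 mm over their backs; the gripper's body (76 mm by 85 mm) begins 54 mm behind the grasp point. The pads swing forward as they close: fully open they stand 13 mm farther back than shut.
Start: joints at [-0.084, 0.576, 0.025, 1.437, -0.015, 1.129, -0.057], TCP at [0.675, 0, 0.405] pointing down, gripper open.
Joint ranges: [-2.76, 2.76], [-0.34, 2.15], [-1.52, 1.57], [0.19, 2.46], [-1.09, 4.23], [0.17, 1.99], [-2.82, 2.82]. Speed limits (rad/s): [2.22, 2.22, 3.01, 3.01, 3.14, 3.14, 3.14].

## Interface

Orientations are given as a unit quaternion [x, y, z, w].
In Python, from bench import arm, cams gives the robot as it stands.
- The arm moves only by the shell command python3 -m jog 'ROWS' [FORCE]. ROWS is JSON, a list of rows, each a list of 7 numbers: the shift along the world's x, y, z in m, then the turn, a rotation vector about the world's x, y, z in degrees, then the opening, from 0 (shut) to 1 (fully open). In form: [[dx, dy, dz, ax, ay, az, jaw], ...]. A call has 1 to 20 rows; each row is the pose to reach, as a shift and turn from the pose commanded when the call began; what a row does not reach only later rows make up. A row lasts 1/12 s, in which the tool goes at most 41.7 mm and 7.16 degrees, less where a joint would pass 70% of its speed; a pose out of reach is approached as far as the arm can. A call with a gripper value outside its range is refused whole. The fingers move at their own pace and stop on an object; FORCE is the grip in N (left out, the last holds). Time passes only in rows, so rows that repeat a pose let the fingers close. It gives the time, the measured TCP pose, the force, the opening and the grip force at its end, in the units of the state.
- arm.sense(): the state, without advancing time (a new reading comes with each control period).
- cams.camera(name): name is "scene" or "side" or "wrist"; returns a dict with "pixels" (384x512x3 uint8, red, green, blue), "fx", "fy", "cx", "cy" (pixels), "origin" and "orientation" of the camera in the world. Camera axes: x right, y up, looking along -z (the intrinsics and any distortion apply to the point x, -y, -z); pixel columns grow to the right and rows downward; lengths in m; the calibration is good to about 2 mm. The wrist camera is an equidistant fisheye: a pixel r from the principal point sees the ray r / f radians off the axis. A picture is of the moment at which its call begins. There is no depth.
- arm.sign_off(): hands the job in; it is judged then, once.
The state is a dict: "clock": time; "qpos": joint angles; "qd": joint speeds; "joint_efforts": joint torques, N m; "tcp_pos": TCP position; "ee_rot": TCP orientation; "ft_force": force on the tool from outside, world axes, zero at the start; "moment": the same for the moment, N m; "finger_gap": finger opening in m; "gripper_force": force on a finger pad.
Only numpy, scipy, OpenCV 4.12 (cv2) and the standard library are available. Lean on these libraries where they do the work, as an engineer would, in place of code of your own. Each camera call takes 0.05 s, during which the arm holds its last target. There are 200 camera calls.

## Working session

There is one attempt and no reset: what is moved stays moved. The work goes in short steps, Python scripts to look and compute and a shell command to move; the robot and the scene stay as the last step left them, time stands still between calls to the robot, and variables do not carry over. Pictures are saved under pics/ and viewed, at most 10 in all, crops included, and the job is handed in when it is done.

```bash
ls; mkdir -p pics; python3 - <<'E'
from bench import arm, cams
import cv2,numpy as np
print(arm.grip_point_offset, arm.sense())
ims=[]
for n in("scene","side","wrist"):
    c=cams.camera(n); cv2.imwrite(f"pics/{n}0.png",c["pixels"][:,:,::-1])
    np.save(f"pics/{n}0.npy",c,allow_pickle=True)
    print(n,{k:v for k,v in c.items() if k!="pixels"})
E
```

```text
pics
0.1547 {'clock': 0.0, 'qpos': array([-0.08381943,  0.57654591,  0.02483788,  1.43791771, -0.01501004,
        1.12899429, -0.05649397]), 'qd': array([ 1.69122543e-03, -4.06741246e-05,  2.17333709e-04, -5.63469107e-05,
        8.86748932e-04,  6.28601418e-04, -7.91656311e-04]), 'joint_efforts': array([ 1.10782021e-03, -7.65753937e+01,  2.25157209e+00, -2.85965914e+01,
        1.54639565e-02,  1.25475466e-02,  7.09064329e-05]), 'tcp_pos': array([6.74833628e-01, 3.85251227e-05, 4.03829571e-01]), 'ee_rot': array([ 7.07085199e-01,  7.07127864e-01, -6.20528651e-04, -5.66790646e-04]), 'ft_force': array([-0.10790743,  0.22451543,  0.70835662]), 'moment': array([-0.01886951, -0.00520302,  0.00297386]), 'gripper_force': 0.0, 'finger_gap': 0.08545852560422}
scene {'fx': 363.2098548338496, 'fy': 363.2098548338496, 'cx': 255.43953624428656, 'cy': 193.5228184832221, 'origin': array([ 0.82014806, -0.36534057,  1.02461436]), 'orientation': array([0.26890649, 0.08279872, 0.28886327, 0.91509108])}
side {'fx': 465.5810322935695, 'fy': 465.5810322935695, 'cx': 252.85661402140332, 'cy': 191.85725595430878, 'origin': array([0.32351231, 1.05411169, 0.96640439]), 'orientation': array([-0.03237764,  0.43563127,  0.89667356, -0.07178871])}
wrist {'fx': 297.3186396354542, 'fy': 297.3186396354542, 'cx': 253.85466539740415, 'cy': 192.3790820351276, 'origin': array([0.67624492, 0.08482983, 0.37318427]), 'orientation': array([-1.64254562e-01,  9.70385553e-04,  6.71997835e-04,  9.86417278e-01])}
```

View pics/scene0.png

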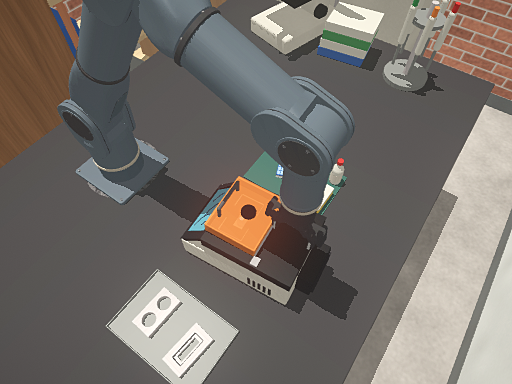

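View pics/side0.png

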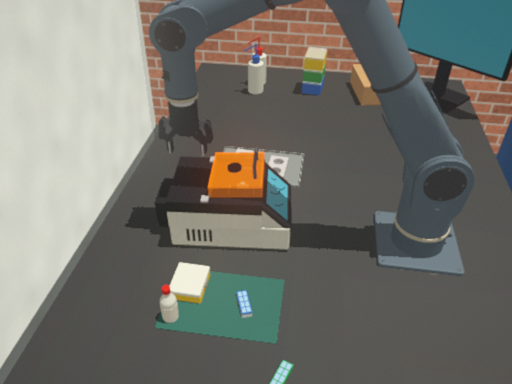

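View pics/wrist0.png

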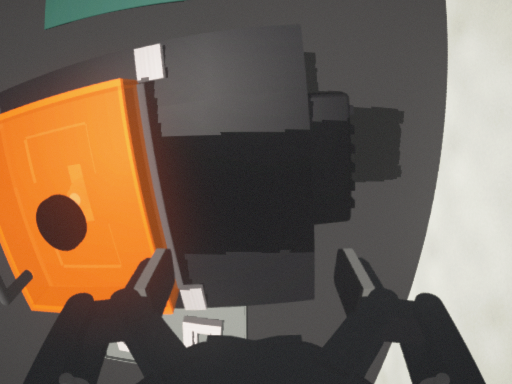

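The pictures show the imager with its amber hood at scene (245,215) and side (237,175). The tray is at scene (172,325), with the slide insert's rectangular pocket at (188,348) and the dish insert at (157,312). In the side view the mat is at (225,303) with the blue-lidded slide at (245,303). A green look-alike lies off the mat at (282,375).

```bash
cat > h.py <<'E'
import numpy as np,cv2
from scipy.spatial.transform import Rotation as R
from scipy.optimize import least_squares
def load(n): return np.load(f"pics/{n}.npy",allow_pickle=True).item()
def proj(c,P,fish=False):
    p=R.from_quat(c["orientation"]).inv().apply(np.atleast_2d(P)-c["origin"])
    x,y,z=p[:,0],-p[:,1],-p[:,2]
    if fish:
        r=np.hypot(x,y)+1e-12; t=np.arctan2(r,z); s=t/r
    else: s=1/z
    return np.c_[c["cx"]+c["fx"]*x*s, c["cy"]+c["fy"]*y*s]
def unproj(c,uv,z,fish=False):
    uv=np.atleast_2d(uv).astype(float)
    a=(uv[:,0]-c["cx"])/c["fx"]; b=(uv[:,1]-c["cy"])/c["fy"]
    if fish:
        r=np.hypot(a,b)+1e-12; d=np.c_[a/r*np.sin(r),-b/r*np.sin(r),-np.cos(r)]
    else: d=np.c_[a,-b,-np.ones_like(a)]
    d=R.from_quat(c["orientation"]).apply(d); o=c["origin"]
    return o+d*((z-o[2])/d[:,2])[:,None]
def snap(name,n):
    from bench import cams
    c=cams.camera(name); np.save(f"pics/{n}.npy",c,allow_pickle=True); return c
def crop(c,x0,y0,w,h,s):
    return cv2.resize(np.ascontiguousarray(c["pixels"][y0:y0+h,x0:x0+w,::-1]),None,fx=s,fy=s,interpolation=cv2.INTER_CUBIC)
E
python3 - <<'E'
from h import *
a=crop(load("scene0"),180,170,160,140,2.5); b=crop(load("side0"),150,140,160,120,2.5)
d=crop(load("scene0"),100,264,150,120,2.67); e=crop(load("side0"),150,260,150,94,2.67)
m=np.zeros((600,800,3),np.uint8)
m[:350,:400]=a; m[:300,400:]=b
m[350:350+250,:400]=d[:250,:400]; m[300:300+e.shape[0],400:400+e.shape[1]]=e[:,:400]
cv2.imwrite("pics/m1.png",m)
E
```

```text
(no output)
```

View pics/m1.png

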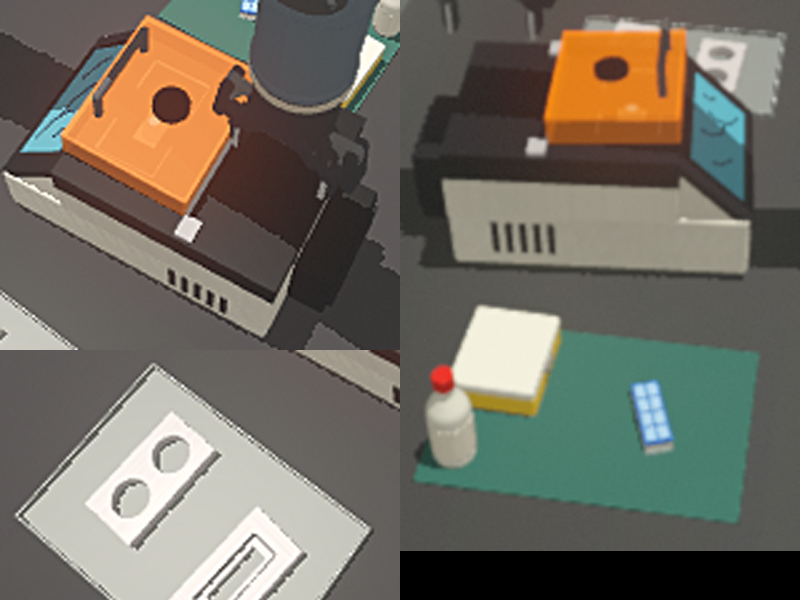

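```bash
cat > fit.py <<'E'
from h import *
A=lambda u,v:(180+u/2.5,170+v/2.5); B=lambda u,v:(150+(u-400)/2.5,140+v/2.5)
cs,cd=load("scene0"),load("side0")
# hood coords: d along from hinge, y, h
obs=[("s",A(148,17),(145,85,36)),("s",A(66,134),(145,-85,36)),("s",A(187,203),(0,-85,36)),
("d",B(565,30),(0,-85,36)),("d",B(687,31),(145,-85,36)),("d",B(684,121),(145,85,36)),("d",B(546,122),(0,85,36)),("d",B(546,143),(0,85,0)),("d",B(683,143),(145,85,0)),
("s",A(143,42),(125,45,72)),("s",A(97,102),(125,-45,72)),("d",B(664,32),(125,-45,72)),("d",B(662,92),(125,45,72))]
def hood(p,q):
    X,Y,a,t=p; d,y,h=np.array(q)/1000
    x=.055-(d*np.cos(t)-h*np.sin(t)); z=.17+d*np.sin(t)+h*np.cos(t)
    # open about hinge: -x side goes up; top face normal tilts to +x
    return np.array([X+x*np.cos(a)-y*np.sin(a),Y+x*np.sin(a)+y*np.cos(a),z])
def res(p): return np.concatenate([proj(cs if k=="s" else cd,hood(p,q))[0]-uv for k,uv,q in obs])
if __name__=="__main__":
    s=least_squares(res,[.6,0,0,0.05],loss="soft_l1",x_scale=[.1,.1,.1,.1]); p=s.x
    print(p.round(4)); print(res(p).reshape(-1,2).round(1))
    print("handle",hood(p,(125,0,72)),"hinge",hood(p,(0,0,0)))
E
python3 fit.py
python3 - <<'E'
from h import *
# tray/inserts/slide rough
cs,cd=load("scene0"),load("side0")
D=lambda u,v:(100+u/2.67,264+(v-350)/2.67); S=lambda u,v:(150+(u-400)/2.67,260+(v-300)/2.67)
print("dish corners",unproj(cs,[D(172,412),D(220,452),D(136,547),D(87,500)],.019).round(4))
print("slide insert 2 corners",unproj(cs,[D(262,508),D(305,552)],.019).round(4))
print("tray",unproj(cs,[D(155,365),D(372,530),D(18,515)],.01).round(4))
print("slide top",unproj(cd,[S(632,385),S(657,381),S(671,443),S(646,450)],.017).round(4))
print("mat",unproj(cd,[S(758,352),S(740,521),S(415,480)],.003).round(4))
print("bottle base, cap", unproj(cd,[S(450,462)],.003).round(3),unproj(cd,[S(441,372)],.113).round(3))
print("box top",unproj(cd,[S(472,308),S(560,318),S(538,405),S(458,378)],.038).round(3))
E
```

```text
[0.5493 0.0091 0.1168 0.0094]
[[-1.6 -0.1]
 [-2.2  1.3]
 [-0.2 -0.9]
 [-1.7  0.4]
 [-1.5  0.9]
 [-1.8  0.2]
 [-0.9 -1.4]
 [-0.   0.7]
 [-1.5  1.9]
 [-1.  -4. ]
 [-0.6 -1.8]
 [ 0.4 -2.5]
 [ 0.  -8.1]]
handle [0.48045443 0.00100869 0.24317057] hinge [0.60392619 0.01549293 0.17      ]
dish corners [[ 0.4235 -0.2393  0.019 ]
 [ 0.4928 -0.2421  0.019 ]
 [ 0.4869 -0.3597  0.019 ]
 [ 0.4152 -0.3553  0.019 ]]
slide insert 2 corners [[ 0.5643 -0.2603  0.019 ]
 [ 0.6255 -0.2683  0.019 ]]
tray [[ 0.3688 -0.21    0.01  ]
 [ 0.6656 -0.2127  0.01  ]
 [ 0.3654 -0.4054  0.01  ]]
slide top [[0.4838 0.2821 0.017 ]
 [0.4607 0.2733 0.017 ]
 [0.4355 0.3434 0.017 ]
 [0.4571 0.3549 0.017 ]]
mat [[0.3681 0.2085 0.003 ]
 [0.3633 0.4061 0.003 ]
 [0.6616 0.411  0.003 ]]
bottle base, cap [[0.636 0.387 0.003]] [[0.636 0.373 0.113]]
box top [[0.658 0.228 0.038]
 [0.567 0.227 0.038]
 [0.562 0.337 0.038]
 [0.645 0.317 0.038]]
```

```bash
python3 -m jog '[[0,0,0.04,0,0,0,1],[0,0,0.08,0,0,0,1],[-0.04,0,0.08,0,0,3,1],[-0.08,0,0.08,0,0,6.7,1],[-0.12,0,0.08,0,0,6.7,1],[-0.16,0,0.08,0,0,6.7,1],[-0.195,0,0.08,0,0,6.7,1],[-0.195,0,0.08,0,0,6.7,1],[-0.195,0,0.08,0,0,6.7,1]]' 30
python3 - <<'E'
from h import *
c=snap("wrist","w1"); print(c["origin"],c["orientation"]); snap("scene","scene1")
m=np.zeros((400,800,3),np.uint8)
cv2.imwrite("pics/w1.png",crop(c,0,0,512,384,1.5))
E
```

```text
clock: 0.9
tcp_pos: [0.4784, -0.0001, 0.4853]
ee_rot: [0.665, 0.747, 0.0, 0.0]
ft_force: [0.7, -0.2, 0.5]
finger_gap: 0.0852
gripper_force: 0.0
[0.4700867  0.08411406 0.45458672] [-0.16391635 -0.00973554  0.05813787  0.98471145]
```

View pics/w1.png

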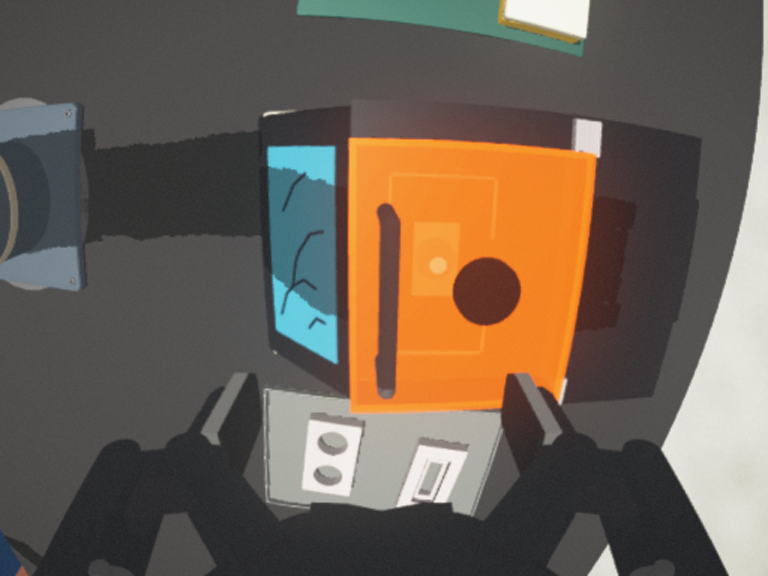

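The wrist view shows the handle bar from (386,207) to (386,395), and the hood's top corners at (349,138), (596,152) and (351,412). Both inserts show below, and the yellow box above.

```bash
python3 - <<'E'
import fit; from fit import *
cw=load("w1"); W=lambda u,v:(u/1.5,v/1.5)
wo=[(W(349,139),(145,85,36)),(W(596,152),(0,85,36)),(W(351,412),(145,-85,36)),(W(387,207),(125,42,72)),(W(386,394),(125,-42,72))]
base=fit.obs[:9]
def res(p): return np.concatenate([proj(cs if k=="s" else cd,hood(p,q))[0]-uv for k,uv,q in base]+[(proj(cw,hood(p,q),True)[0]-uv)*2 for uv,q in wo])
def resw(p): return np.concatenate([(proj(cw,hood(p,q),True)[0]-uv) for uv,q in wo])
for f in(res,resw):
    p=least_squares(f,[.55,0,0.1,0.02],loss="soft_l1").x
    print(p.round(4)); print(f(p).reshape(-1,2).round(1).tolist())
    print("handle",hood(p,(125,0,72)).round(4),"hinge",hood(p,(0,0,0)).round(4))
E
```

```text
[0.5494 0.0088 0.1076 0.0435]
[[-0.9, -1.0], [-2.1, 0.3], [-0.2, -0.5], [-1.9, 0.2], [-1.7, -0.4], [-2.6, -1.2], [-1.6, -1.6], [-0.3, 0.5], [-1.8, 0.6], [-1.5, -0.7], [-0.7, 0.4], [0.3, -0.1], [1.7, 30.0], [-0.4, -13.1]]
handle [0.483  0.0016 0.2474] hinge [0.6041 0.0147 0.17  ]
[0.5493 0.0088 0.1069 0.0457]
[[-0.7, -0.5], [-0.3, 0.2], [0.1, 0.0], [1.0, 14.9], [-0.1, -6.5]]
handle [0.4831 0.0017 0.2476] hinge [0.604  0.0147 0.17  ]
```

```bash
python3 -m jog '[[0.004,0.002,-0.03,0,0,0,1],[0.004,0.002,-0.06,0,0,0,1],[0.004,0.002,-0.083,0,0,0,1],[0.004,0.002,-0.083,0,0,0,0.5],[0.004,0.002,-0.083,0,0,0,0],[0.004,0.002,-0.083,0,0,0,0],[0.004,0.002,-0.083,0,0,0,0],[0.004,0.002,-0.083,0,0,0,0],[0.004,0.002,-0.083,0,0,0,0],[0.004,0.002,-0.083,0,0,0,0]]' 40
```

```text
clock: 1.83
tcp_pos: [0.4822, 0.0017, 0.402]
ee_rot: [0.665, 0.747, -0.002, -0.002]
ft_force: [-12.3, -1.0, 7.1]
finger_gap: 0.0086
gripper_force: 39.3
```

```bash
python3 - <<'E'
from fit import *
p=[.5494,.0088,.1076,.0437]; h0=hood(p,(125,0,72))
for t in np.linspace(.0437,1.6,16): p[3]=t; print(round(t,3),(hood(p,(125,0,72))-h0).round(3).tolist())
E
```

```text
0.044 [0.0, 0.0, 0.0]
0.147 [0.009, 0.001, 0.012]
0.251 [0.018, 0.002, 0.023]
0.355 [0.029, 0.003, 0.034]
0.459 [0.041, 0.004, 0.043]
0.562 [0.054, 0.006, 0.05]
0.666 [0.068, 0.007, 0.056]
0.77 [0.082, 0.009, 0.061]
0.874 [0.096, 0.01, 0.065]
0.977 [0.111, 0.012, 0.067]
1.081 [0.126, 0.014, 0.067]
1.185 [0.141, 0.015, 0.066]
1.289 [0.155, 0.017, 0.063]
1.392 [0.169, 0.018, 0.058]
1.496 [0.183, 0.02, 0.053]
1.6 [0.196, 0.021, 0.045]
```

```bash
python3 -m jog '[[0.009,0.001,0.012,0,0,0,0],[0.018,0.002,0.023,0,0,0,0],[0.029,0.003,0.034,0,0,0,0],[0.041,0.004,0.043,0,0,0,0],[0.054,0.006,0.05,0,0,0,0],[0.068,0.007,0.056,0,0,0,0],[0.082,0.009,0.061,0,0,0,0],[0.096,0.01,0.065,0,0,0,0],[0.111,0.012,0.067,0,0,0,0],[0.126,0.014,0.067,0,0,0,0]]'
```

```text
clock: 2.67
tcp_pos: [0.6099, 0.0149, 0.4696]
ee_rot: [0.665, 0.747, -0.001, 0.0]
ft_force: [-4.0, -5.7, 4.4]
finger_gap: 0.0084
gripper_force: 40.9
```

```bash
python3 -m jog '[[0.015,0.001,-0.001,0,0,0,0],[0.029,0.003,-0.004,0,0,0,0],[0.043,0.004,-0.009,0,0,0,0],[0.057,0.006,-0.014,0,0,0,0],[0.068,0.007,-0.021,0,0,0,0],[0.068,0.007,-0.021,0,0,0,0],[0.068,0.007,-0.021,0,0,0,0]]'; python3 - <<'E'
from h import *
a=snap("scene","s2");b=snap("side","d2");m=np.hstack([crop(a,170,110,200,200,2),crop(b,130,60,200,200,2)]);cv2.imwrite("pics/m2.png",m)
E
```

```text
clock: 3.25
tcp_pos: [0.6777, 0.022, 0.4472]
ee_rot: [0.665, 0.747, -0.001, -0.0]
ft_force: [-3.8, -4.8, -2.5]
finger_gap: 0.0085
gripper_force: 41.8
```

View pics/m2.png

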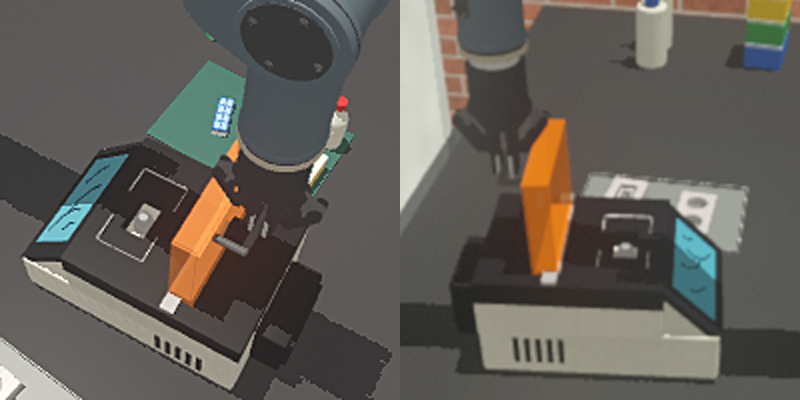

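```bash
python3 -m jog '[[0,0,0,0,0,0,0.3],[0,0,0,0,0,0,0.3],[0,0,0,0,0,0,0.3],[0,0,0.03,0,0,0,0.3],[0,0,0.07,0,0,0,0.3],[0,0,0.1,0,0,0,0.6],[-0.04,0,0.1,0,0,0,1],[-0.08,0,0.1,0,0,0,1],[-0.12,0,0.1,0,0,0,1],[-0.155,0,0.1,0,0,0,1],[-0.155,0,0.1,0,0,0,1],[-0.155,0,0.1,0,0,0,1]]'; python3 - <<'E'
from h import *
c=snap("wrist","w2"); cv2.imwrite("pics/w2.png",crop(c,0,0,512,384,1.5))
E
```

```text
clock: 4.35
tcp_pos: [0.5214, 0.0233, 0.5491]
ee_rot: [0.664, 0.748, 0.001, 0.001]
ft_force: [0.5, -1.0, 0.2]
finger_gap: 0.0856
gripper_force: 0.0
```

View pics/w2.png

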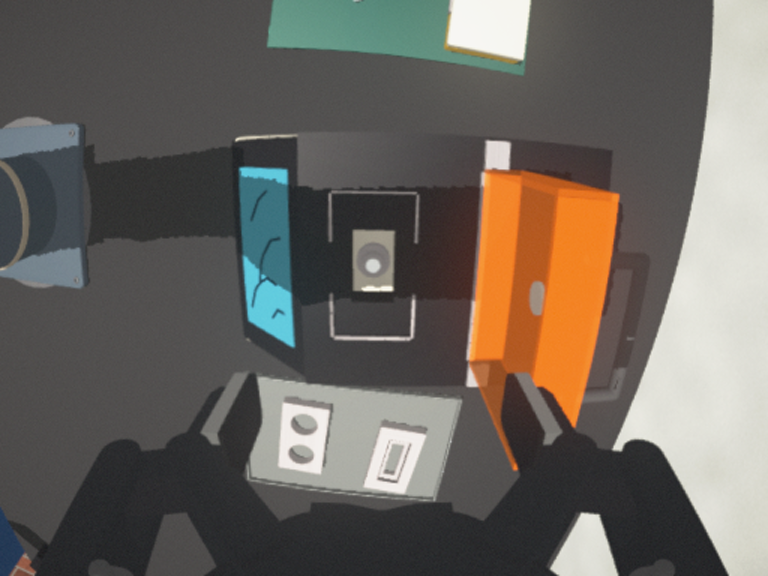

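The wrist view shows the hood open, the silver recess outline from (330,192) to (413,340), and the slide insert at (397,457).

```bash
cat > rect.py <<'E'
from h import *
def mask(c,lo,box,sat=40):
    im=c["pixels"].astype(int); m=(im.min(2)>lo)&(im.max(2)-im.min(2)<sat); k=np.zeros_like(m); x0,y0,x1,y1=box; k[y0:y1,x0:x1]=1
    return m&k
def outline(pts,w,h,g):
    def f(p):
        q=(pts[:,:2]-p[:2])@np.array([[np.cos(p[2]),-np.sin(p[2])],[np.sin(p[2]),np.cos(p[2])]])
        d=np.abs(q)-[w/2,h/2]
        return np.where((d>0).all(1),np.hypot(*d.T),d.max(1))
    s=least_squares(f,g,loss="soft_l1",f_scale=.0015,x_scale=[.01,.01,.1]); return s.x,np.abs(f(s.x)).mean()
def filled(c,m,z,fish=True):
    n,l,st,_=cv2.connectedComponentsWithStats(m.astype(np.uint8)); i=1+np.argmax(st[1:,4])
    ys,xs=np.where(l==i); cn,_=cv2.findContours((l==i).astype(np.uint8),cv2.RETR_EXTERNAL,cv2.CHAIN_APPROX_NONE)
    P=unproj(c,cn[0][:,0,:],z,fish)
    r=cv2.minAreaRect((P[:,:2]*1000).astype(np.float32)); return r,P,(xs.min(),ys.min(),xs.max(),ys.max()),len(xs)
E
python3 - <<'E'
from rect import *
c=load("w2")
m=mask(c,100,(212,122,285,232)); m[150:200,232:266]=0
ys,xs=np.where(m); P=unproj(c,np.c_[xs,ys],.169,True); print(len(xs),xs.min(),xs.max(),ys.min(),ys.max())
print(outline(P,.069,.125,[.52,.005,.1]))
r=filled(c,mask(c,200,(235,270,290,335)),.019); print(r[0],r[2:])
E
```

```text
475 219 278 127 227
(array([0.51883591, 0.00562657, 0.10231645]), np.float64(0.0008331573994995871))
((583.1251831054688, -323.743896484375), (120.63941955566406, 64.36632537841797), 83.51949310302734) ((np.int64(243), np.int64(285), np.int64(283), np.int64(328)), 933)
```

```bash
python3 -m jog '[[0.006,-0.035,0,0,0,-4,1],[0.012,-0.07,0,0,0,-8,1],[0.02,-0.105,0,0,0,-13.2,1],[0.026,-0.14,0,0,0,-13.2,1],[0.032,-0.175,-0.02,0,0,-13.2,1],[0.04,-0.21,-0.04,0,0,-13.2,1],[0.046,-0.243,-0.06,0,0,-13.2,1],[0.052,-0.275,-0.08,0,0,-13.2,1],[0.058,-0.305,-0.1,0,0,-13.2,1],[0.062,-0.33,-0.13,0,0,-13.2,1],[0.062,-0.347,-0.16,0,0,-13.2,1],[0.062,-0.347,-0.2,0,0,-13.2,1],[0.062,-0.347,-0.2,0,0,-13.2,1],[0.062,-0.347,-0.2,0,0,-13.2,1]]'; python3 - <<'E'
from rect import *
c=snap("wrist","w3"); cv2.imwrite("pics/w3.png",crop(c,0,0,512,384,1.5))
m=mask(c,200,(0,0,512,384)); n,l,st,_=cv2.connectedComponentsWithStats(m.astype(np.uint8)); print(st[st[:,4]>300])
r=filled(c,mask(c,200,(190,0,350,384)),.019); print(r[0],r[2:])
E
```

```text
clock: 5.57
tcp_pos: [0.5856, -0.3237, 0.3456]
ee_rot: [0.746, 0.666, -0.001, -0.002]
ft_force: [0.4, 0.4, 0.3]
finger_gap: 0.0856
gripper_force: 0.0
[[     0      0    512    384 178747]
 [   464     43     48    340   4938]
 [   142     81    142    150   8258]
 [    96    113     68    110   3935]
 [   238    172     28     40    492]]
((568.8584594726562, -305.3916015625), (152.66421508789062, 95.99424743652344), 83.91515350341797) ((np.int64(190), np.int64(89), np.int64(283), np.int64(230)), 5678)
```

View pics/w3.png

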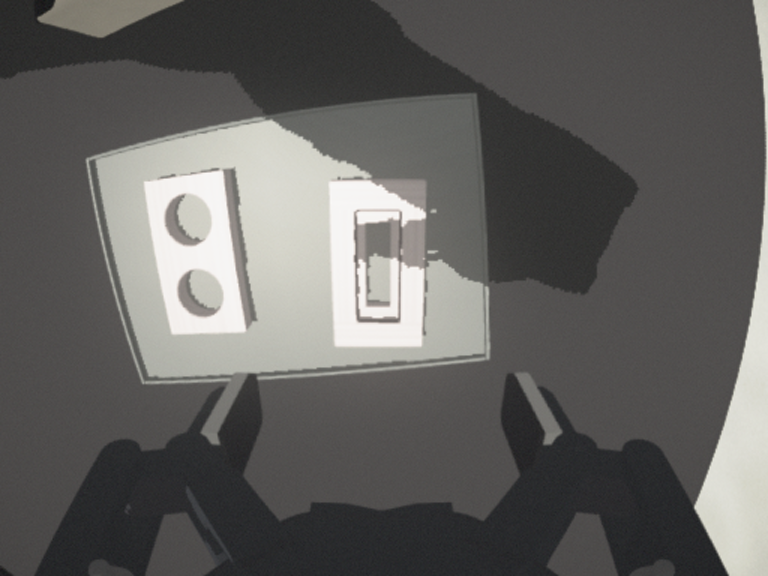

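```bash
python3 - <<'E'
from rect import *
c=load("w3")
for z,q in((.019,[(330,181),(426,181),(422,347),(334,347)]),(.019,[(356,210),(402,210),(400,322),(358,322)])):
    P=unproj(c,np.array(q)/1.5-.2,z,True)[:,:2]; print(P.round(4).tolist(),cv2.minAreaRect((P*1000).astype(np.float32)),P.mean(0).round(4))
E
```

```text
[[0.5585, -0.2606], [0.6216, -0.2677], [0.6087, -0.3878], [0.5439, -0.3807]] ((582.8666381835938, -324.11358642578125), (121.059814453125, 65.18515014648438), 83.75653076171875) [ 0.5832 -0.3242]
[[0.5732, -0.2821], [0.6038, -0.2856], [0.5944, -0.3659], [0.5643, -0.3626]] ((584.0446166992188, -324.0611877441406), (80.97250366210938, 30.753684997558594), 83.66378021240234) [ 0.5839 -0.3241]
```

```bash
python3 -m jog '[[-0.002,0,-0.04,0,0,0,1],[-0.002,0,-0.08,0,0,0,1],[-0.002,0,-0.12,0,0,0,1],[-0.002,0,-0.145,0,0,0,1],[-0.002,0,-0.16,0,0,0,1],[-0.002,0,-0.17,0,0,0,1],[-0.002,0,-0.17,0,0,0,1]]'; python3 - <<'E'
from h import *
a=snap("scene","s3");cv2.imwrite("pics/m3.png",np.hstack([crop(a,120,280,120,104,3.3),crop(snap("side","d3"),200,100,120,104,3.3)]))
E
```

```text
clock: 6.2
tcp_pos: [0.5842, -0.3235, 0.178]
ee_rot: [0.746, 0.666, 0.0, 0.0]
ft_force: [-0.4, 0.1, 0.1]
finger_gap: 0.0853
gripper_force: 0.0
```

View pics/m3.png

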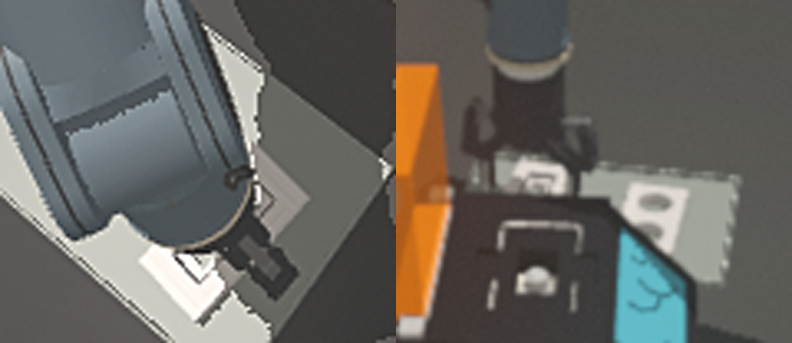

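```bash
python3 -m jog '[[0,0,-0.002,0,0,0,1],[0,0,-0.004,0,0,0,1],[0,0,-0.004,0,0,0,1],[0,0,-0.004,0,0,0,1]]'
```

```text
clock: 6.63
tcp_pos: [0.5831, -0.3241, 0.1743]
ee_rot: [0.746, 0.666, 0.0, 0.0]
ft_force: [0.1, -0.2, 0.2]
finger_gap: 0.0852
gripper_force: 0.0
```

```bash
python3 -m jog '[[0,0,0,0,0,0,0.85],[0,0,0,0,0,0,0.75],[0,0,0,0,0,0,0.65],[0,0,0,0,0,0,0.6],[0,0,0,0,0,0,0.6],[0,0,0,0,0,0,0.6],[0,0,0,0,0,0,0.6],[0,0,0,0,0,0,0.6]]' 50
```

```text
clock: 7.3
tcp_pos: [0.5831, -0.3241, 0.1742]
ee_rot: [0.746, 0.666, 0.0, 0.0]
ft_force: [-1.6, 1.6, 5.2]
finger_gap: 0.0627
gripper_force: 55.7
```

```bash
python3 -m jog '[[0,0,0.02,0,0,0,0.6],[-0.005,0,0.05,0,0,0,0.6],[-0.02,0.01,0.085,0,0,3,0.6],[-0.035,0.03,0.12,0,0,6,0.6],[-0.05,0.06,0.15,0,0,9,0.6],[-0.064,0.09,0.18,0,0,12.4,0.6],[-0.064,0.125,0.21,0,0,12.4,0.6],[-0.064,0.16,0.215,0,0,12.4,0.6],[-0.064,0.195,0.215,0,0,12.4,0.6],[-0.064,0.23,0.215,0,0,12.4,0.6],[-0.064,0.265,0.215,0,0,12.4,0.6],[-0.064,0.295,0.215,0,0,12.4,0.6],[-0.064,0.317,0.215,0,0,12.4,0.6],[-0.064,0.33,0.215,0,0,12.4,0.6],[-0.064,0.33,0.215,0,0,12.4,0.6],[-0.064,0.33,0.215,0,0,12.4,0.6]]'; python3 - <<'E'
from rect import *
c=snap("wrist","w4"); cv2.imwrite("pics/w4.png",crop(c,0,0,512,384,1.5))
E
```

```text
clock: 8.63
tcp_pos: [0.5189, 0.0065, 0.3886]
ee_rot: [0.669, 0.743, -0.0, -0.0]
ft_force: [-0.1, -0.5, -1.2]
finger_gap: 0.0625
gripper_force: 55.9
```

View pics/w4.png

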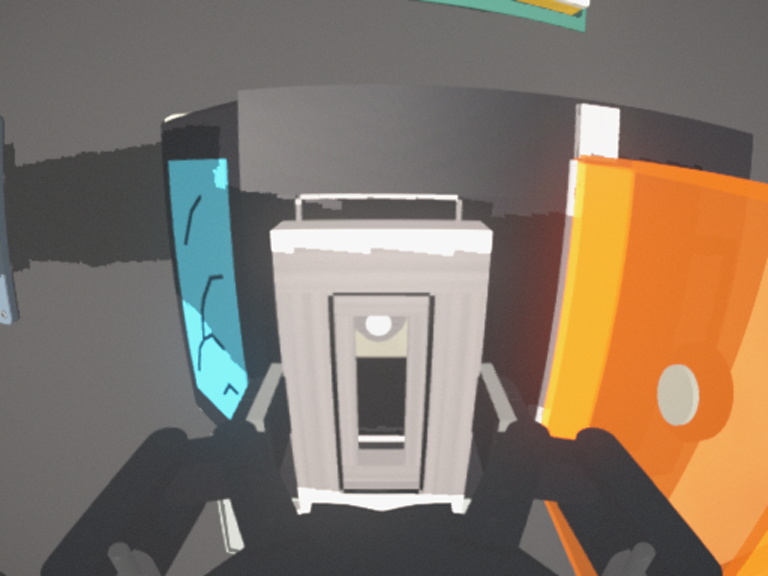

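```bash
python3 - <<'E'
from rect import *
c=load("w4"); print(c["origin"],R.from_quat(c["orientation"]).as_euler("zyx",True))
q=np.array([(331,295),(433,294),(421,490),(343,490)])/1.5-.2
for z in(.2334,): 
    P=unproj(c,q,z,True)[:,:2]; print(P.round(4).tolist(),cv2.minAreaRect((P*1000).astype(np.float32)),P.mean(0).round(4))
# predicted insert corners if centred on TCP
a=np.radians(5.95)
for z in(.2174,.2334):
    k=np.array([(-.032,.06),(.032,.06),(.032,-.06),(-.032,-.06)]); w=k@np.array([[np.cos(a),np.sin(a)],[-np.sin(a),np.cos(a)]])+[.5189,.0065]
    print((proj(c,np.c_[w,[z]*4],True)*1.5).round(0).tolist())
# recess far corners, lead-in +y edge
print(unproj(c,np.array([(297,196),(461,195)])/1.5-.2,.17,True).round(4))
k=np.array([(-.0355,.0635),(.0355,.0635)]); a=.1023
print((k@np.array([[np.cos(a),np.sin(a)],[-np.sin(a),np.cos(a)]])+[.5188,.0056]).round(4))
E
```

```text
[0.51153601 0.09081243 0.35779943] [  5.74560162  -1.89982142 -18.81565716]
[[0.5013, 0.0449], [0.5314, 0.0485], [0.5395, -0.0305], [0.51, -0.0336]] ((520.5208129882812, 7.394004821777344), (30.33933448791504, 79.36090850830078), 6.061074733734131) [0.5206 0.0073]
[[278.0, 220.0], [476.0, 220.0], [450.0, 497.0], [305.0, 496.0]]
[[266.0, 230.0], [487.0, 230.0], [455.0, 523.0], [299.0, 522.0]]
[[0.4781 0.0646 0.17  ]
 [0.5475 0.0724 0.17  ]]
[[0.477  0.0651]
 [0.5476 0.0724]]
```

```bash
python3 -m jog '[[-0.001,-0.0015,-0.015,0,0,0,0.6],[-0.001,-0.0015,-0.03,0,0,0,0.6],[-0.001,-0.0015,-0.038,0,0,0,0.6],[-0.001,-0.0015,-0.042,0,0,0,0.6],[-0.001,-0.0015,-0.044,0,0,0,0.6],[-0.001,-0.0015,-0.045,0,0,0,0.6],[-0.001,-0.0015,-0.045,0,0,0,0.6],[-0.001,-0.0015,-0.045,0,0,0,0.6]]'
```

```text
clock: 9.35
tcp_pos: [0.5182, 0.0044, 0.3442]
ee_rot: [0.67, 0.743, 0.0, 0.0]
ft_force: [-0.3, -0.1, -0.9]
finger_gap: 0.0625
gripper_force: 55.9
```

```bash
python3 -m jog '[[0,0,-0.001,0,0,0,0.6],[0,0,-0.002,0,0,0,0.6],[0,0,-0.003,0,0,0,0.6],[0,0,-0.004,0,0,0,0.6],[0,0,-0.005,0,0,0,0.6],[0,0,-0.006,0,0,0,0.6],[0,0,-0.006,0,0,0,0.6],[0,0,-0.006,0,0,0,0.6]]'
```

```text
clock: 10.02
tcp_pos: [0.518, 0.0045, 0.3376]
ee_rot: [0.67, 0.743, -0.0, -0.0]
ft_force: [-0.1, 0.2, -2.3]
finger_gap: 0.0627
gripper_force: 55.9
```

```bash
python3 -m jog '[[0,0,-0.0005,0,0,0,0.6],[0,0,-0.001,0,0,0,0.6],[0,0,-0.0015,0,0,0,0.6],[0,0,-0.002,0,0,0,0.6],[0,0,-0.002,0,0,0,0.6]]'
```

```text
clock: 10.43
tcp_pos: [0.518, 0.0045, 0.3356]
ee_rot: [0.67, 0.743, -0.0, -0.0]
ft_force: [-0.7, -0.1, -2.3]
finger_gap: 0.063
gripper_force: 55.9
```

```bash
python3 -m jog '[[0,0,-0.0004,0,0,0,0.6],[0,0,-0.0008,0,0,0,0.6],[0,0,-0.001,0,0,0,0.6],[0,0,-0.001,0,0,0,0.6]]'
```

```text
clock: 10.77
tcp_pos: [0.518, 0.0045, 0.3352]
ee_rot: [0.67, 0.743, 0.0, 0.0]
ft_force: [-2.4, -0.2, 4.8]
finger_gap: 0.0628
gripper_force: 56.7
```

```bash
python3 -m jog '[[0,0,0.0005,0,0,0,0.7],[0,0,0.0005,0,0,0,0.8],[0,0,0.0005,0,0,0,0.85],[0,0,0.0005,0,0,0,0.85],[0,0,0.0005,0,0,0,0.85],[0,0,0.01,0,0,0,0.85],[0,0,0.03,0,0,0,0.85],[0,0,0.06,0,0,0,0.9],[0,0,0.1,0,0,0,1],[0,0,0.14,0,0,0,1],[0,0,0.17,0,0,0,1],[0,0,0.19,0,0,0,1],[0,0,0.19,0,0,0,1],[0,0,0.19,0,0,0,1]]'; python3 - <<'E'
from rect import *
c=snap("wrist","w5"); snap("scene","s5")
# predicted pocket lead-in (dark band) fit: sample insert top brightness
for lo in (90,120,150,180):
    m=mask(c,lo,(190,110,300,250),60)
    n,l,st,ce=cv2.connectedComponentsWithStats(m.astype(np.uint8)); print(lo,st[1:][st[1:,4]>200].tolist())
    try:
        r=filled(c,m,.18); print(r[0],r[2:])
    except Exception as e: print(e)
E
```

```text
clock: 11.93
tcp_pos: [0.5178, 0.0045, 0.5263]
ee_rot: [0.67, 0.743, 0.001, 0.001]
ft_force: [0.0, -0.5, -0.7]
finger_gap: 0.0855
gripper_force: 0.0
90 [[199, 110, 88, 114, 6902]]
((507.6595458984375, 7.217445373535156), (92.37896728515625, 130.1387176513672), 5.816748142242432) ((np.int64(199), np.int64(110), np.int64(286), np.int64(223)), 6902)
120 [[220, 113, 67, 110, 5696]]
((518.9789428710938, 7.144657135009766), (69.78739929199219, 125.0503921508789), 5.897960186004639) ((np.int64(220), np.int64(113), np.int64(286), np.int64(222)), 5696)
150 [[221, 113, 65, 10, 452], [223, 201, 61, 22, 1031]]
((523.8600463867188, -42.01579284667969), (68.76729583740234, 26.22379493713379), 5.9050421714782715) ((np.int64(223), np.int64(201), np.int64(283), np.int64(222)), 1031)
180 [[223, 116, 63, 7, 256], [225, 203, 57, 20, 930]]
((524.4192504882812, -44.22510528564453), (64.78970336914062, 23.806753158569336), 3.92287278175354) ((np.int64(225), np.int64(203), np.int64(281), np.int64(222)), 930)
```

```bash
python3 - <<'E'
from rect import *
c=load("w5"); a=.1023; s=np.arange(-45,46,1.5)/1000
g=cv2.cvtColor(c["pixels"],cv2.COLOR_RGB2GRAY).astype(np.float32)
def samp(u,v,z):
    P=np.c_[.5188+u*np.cos(a)-v*np.sin(a),.0056+u*np.sin(a)+v*np.cos(a),np.full(len(u),z)]
    q=proj(c,P,True).astype(np.float32); return cv2.remap(g,q[:,0],q[:,1],cv2.INTER_LINEAR).ravel().astype(int)
for v in(-.03,-.02,.02,.03): print("x prof v",v,samp(s,np.full(len(s),v),.18).tolist())
t=np.arange(-72,73,2)/1000
for u in(-.022,.022,0): print("y prof u",u,samp(np.full(len(t),u),t,.18).tolist())
E
```

```text
x prof v -0.03 [50, 50, 53, 53, 50, 52, 58, 99, 116, 118, 142, 143, 140, 142, 142, 141, 141, 143, 144, 139, 97, 112, 140, 141, 140, 138, 136, 136, 136, 136, 138, 138, 138, 136, 137, 136, 139, 141, 141, 139, 105, 102, 138, 144, 142, 143, 142, 141, 141, 142, 145, 143, 136, 94, 61, 57, 53, 55, 55, 54, 54]
x prof v -0.02 [50, 50, 50, 51, 52, 52, 56, 100, 124, 117, 139, 143, 141, 142, 141, 141, 141, 144, 144, 141, 105, 117, 140, 143, 124, 80, 56, 57, 55, 56, 56, 58, 56, 57, 56, 60, 100, 137, 140, 141, 109, 106, 139, 143, 142, 142, 142, 142, 142, 145, 144, 142, 134, 91, 58, 55, 54, 55, 52, 53, 54]
x prof v 0.02 [48, 50, 50, 50, 49, 49, 52, 51, 56, 95, 137, 141, 141, 144, 142, 139, 141, 143, 145, 130, 89, 121, 142, 143, 138, 127, 124, 124, 125, 125, 125, 125, 125, 124, 123, 129, 137, 139, 139, 136, 103, 106, 138, 142, 142, 144, 142, 140, 142, 143, 144, 138, 79, 53, 52, 52, 53, 50, 52, 51, 53]
x prof v 0.03 [49, 50, 50, 51, 50, 50, 55, 87, 121, 118, 139, 141, 142, 144, 142, 140, 139, 144, 146, 132, 94, 117, 143, 143, 143, 149, 154, 153, 154, 154, 153, 156, 155, 156, 156, 154, 145, 141, 139, 
[... 509 characters left out ...]
, 112, 223, 240, 241, 239, 239, 240, 239, 240, 239, 238, 238, 169, 144, 142, 141, 143, 142, 142, 142, 141, 142, 141, 142, 141, 143, 142, 143, 142, 142, 142, 144, 143, 142, 143, 144, 143, 143, 144, 144, 143, 144, 143, 144, 144, 143, 144, 144, 144, 144, 145, 145, 143, 146, 145, 141, 143, 143, 150, 230, 233, 133, 136, 175, 84, 83, 83, 82]
y prof u 0 [71, 72, 71, 73, 73, 114, 224, 241, 242, 239, 240, 241, 240, 241, 238, 176, 108, 177, 177, 140, 141, 138, 130, 80, 57, 56, 56, 63, 131, 149, 150, 149, 149, 144, 128, 128, 190, 214, 213, 214, 213, 189, 129, 122, 117, 123, 125, 123, 153, 156, 157, 153, 144, 141, 145, 129, 117, 144, 145, 145, 142, 143, 145, 149, 234, 235, 140, 134, 169, 92, 89, 90, 89]
```

```bash
python3 -m jog '[[-0.01,0.03,0,0,0,3,1],[-0.02,0.065,0,0,0,6,1],[-0.03,0.1,0,0,0,9,1],[-0.04,0.135,0,0,0,13.5,1],[-0.05,0.17,0,0,0,13.5,1],[-0.058,0.205,-0.02,0,0,13.5,1],[-0.058,0.24,-0.04,0,0,13.5,1],[-0.058,0.275,-0.06,0,0,13.5,1],[-0.058,0.3,-0.09,0,0,13.5,1],[-0.058,0.309,-0.126,0,0,13.5,1],[-0.058,0.309,-0.16,0,0,13.5,1],[-0.058,0.309,-0.19,0,0,13.5,1],[-0.058,0.309,-0.19,0,0,13.5,1],[-0.058,0.309,-0.19,0,0,13.5,1]]'; python3 - <<'E'
from rect import *
from bench import arm
s=arm.sense(); print(np.round(s["ee_rot"],4))
c=snap("wrist","w6"); im=c["pixels"].astype(int)
hsv=cv2.cvtColor(c["pixels"],cv2.COLOR_RGB2HSV)
m=((hsv[...,0]>95)&(hsv[...,0]<130)&(hsv[...,1]>60)&(hsv[...,2]>90)).astype(np.uint8)
m=cv2.morphologyEx(m,cv2.MORPH_CLOSE,np.ones((9,9)))
n,l,st,ce=cv2.connectedComponentsWithStats(m); print(st[1:][st[1:,4]>80].tolist())
for i in range(1,n):
    if st[i,4]>300:
        cn,_=cv2.findContours((l==i).astype(np.uint8),cv2.RETR_EXTERNAL,cv2.CHAIN_APPROX_NONE)
        P=unproj(c,cn[0][:,0,:],.017,True); print(cv2.minAreaRect((P[:,:2]*1000).astype(np.float32)))
E
```

```text
clock: 13.2
tcp_pos: [0.4595, 0.3131, 0.3332]
ee_rot: [0.578, 0.816, -0.002, -0.001]
ft_force: [0.4, -0.3, 0.2]
finger_gap: 0.0854
gripper_force: 0.0
[ 5.778e-01  8.162e-01 -2.400e-03 -8.000e-04]
[[241, 146, 29, 70, 1050], [122, 363, 12, 21, 114]]
((461.82147216796875, 310.970947265625), (27.978103637695312, 72.63704681396484), 20.410972595214844)
```

```bash
python3 - <<'E'
from rect import *
c=load("w6"); a=np.radians(20.4); o=np.array([.4618,.3110])
def samp(u,v,z):
    P=np.c_[o[0]+u*np.cos(a)-v*np.sin(a),o[1]+u*np.sin(a)+v*np.cos(a),np.full(len(u),z)]
    q=proj(c,P,True).astype(np.float32); return cv2.remap(c["pixels"],q[:,0],q[:,1],cv2.INTER_LINEAR).reshape(-1,3)
s=np.arange(-20,21,1.)/1000
for v in(-.025,-.008,.008,.025):
    r=samp(s,np.full(len(s),v),.017); print("v",v,[f"{x[0]},{x[2]}" for x in r])
t=np.arange(-46,47,1.)/1000
for u in(-.006,.006):
    r=samp(np.full(len(t),u),t,.017); print("u",u,[f"{x[0]},{x[2]}" for x in np.r_[r[:16],r[-16:]]])
E
```

```text
v -0.025 ['144,205', '144,206', '143,204', '143,203', '144,205', '145,205', '143,206', '132,224', '120,243', '140,247', '216,247', '245,247', '247,247', '247,247', '247,247', '247,247', '247,247', '247,247', '247,247', '237,247', '197,247', '185,247', '231,247', '245,247', '246,247', '247,247', '247,247', '247,247', '247,247', '247,247', '245,247', '229,247', '162,247', '102,242', '87,173', '92,139', '128,179', '145,201', '148,206', '150,207', '150,207']
v -0.008 ['154,211', '154,211', '150,208', '135,187', '108,152', '93,134', '91,135', '89,156', '88,193', '103,214', '140,227', '165,233', '171,235', '173,236', '172,236', '173,236', '172,235', '172,235', '166,234', '140,227', '111,218', '116,220', '154,230', '170,235', '174,236', '173,236', '172,235', '171,235', '173,236', '171,235', '163,233', '128,222', '92,208', '85,179', '90,147', '91,136', '93,134', '92,133', '90,132', '90,131', '90,132']
v 0.008 ['158,215', '159,215', '155,212', '132,182', '109,153', '117,164', '112,180', '108,238', '126,247', '199,247', '241,247', '247,247', '247,247', '247,247', '247,247', '247,247', '247,247
[... 742 characters left out ...]
138,195', '139,196', '138,195', '138,196', '139,196', '139,196', '139,196', '139,203', '132,223', '116,247', '121,247', '190,247', '234,247', '246,247', '247,247', '247,247', '211,247', '149,247', '129,247', '147,244', '201,241', '239,243', '242,245', '232,241', '201,231', '176,222', '172,221', '173,223', '172,222', '173,223', '174,224']
u 0.006 ['132,187', '138,194', '138,195', '138,194', '139,195', '140,197', '140,198', '140,198', '139,204', '131,222', '118,245', '118,247', '169,247', '233,247', '247,247', '247,247', '247,247', '230,247', '168,247', '129,247', '131,247', '178,241', '228,242', '242,245', '234,242', '194,226', '173,222', '173,224', '175,224', '176,224', '176,224', '175,224']
```

```bash
python3 -m jog '[[0.0018,-0.0038,-0.03,0,0,1,0.8],[0.0018,-0.0038,-0.06,0,0,1,0.6],[0.0018,-0.0038,-0.085,0,0,1,0.5],[0.0018,-0.0038,-0.1,0,0,1,0.46],[0.0018,-0.0038,-0.1,0,0,1,0.46],[0.0018,-0.0038,-0.1,0,0,1,0.46],[0.0018,-0.0038,-0.12,0,0,1,0.46],[0.0018,-0.0038,-0.135,0,0,1,0.46],[0.0018,-0.0038,-0.142,0,0,1,0.46],[0.0018,-0.0038,-0.148,0,0,1,0.46],[0.0018,-0.0038,-0.148,0,0,1,0.46],[0.0018,-0.0038,-0.148,0,0,1,0.46],[0.0018,-0.0038,-0.148,0,0,1,0.46]]' 25
```

```text
clock: 14.33
tcp_pos: [0.4621, 0.3099, 0.1877]
ee_rot: [0.571, 0.821, 0.001, 0.0]
ft_force: [0.7, -0.7, 0.3]
finger_gap: 0.039
gripper_force: 0.0
```

```bash
python3 -m jog '[[0,0,-0.0015,0,0,0,0.46],[0,0,-0.003,0,0,0,0.46],[0,0,-0.0045,0,0,0,0.46],[0,0,-0.006,0,0,0,0.46],[0,0,-0.0075,0,0,0,0.46],[0,0,-0.0085,0,0,0,0.46],[0,0,-0.0085,0,0,0,0.46]]'
```

```text
clock: 14.92
tcp_pos: [0.4617, 0.3097, 0.1778]
ee_rot: [0.571, 0.821, -0.0, -0.0]
ft_force: [-0.0, 0.5, -0.4]
finger_gap: 0.0394
gripper_force: 0.0
```

```bash
python3 -m jog '[[0,0,-0.0007,0,0,0,0.46],[0,0,-0.0014,0,0,0,0.46],[0,0,-0.002,0,0,0,0.46],[0,0,-0.002,0,0,0,0.46],[0,0,-0.002,0,0,0,0.46]]'
```

```text
clock: 15.33
tcp_pos: [0.4618, 0.3097, 0.1762]
ee_rot: [0.571, 0.821, -0.0, -0.0]
ft_force: [0.2, 0.4, 0.8]
finger_gap: 0.0393
gripper_force: 0.0
```

```bash
python3 -m jog '[[0,0,-0.0007,0,0,0,0.46],[0,0,-0.0014,0,0,0,0.46],[0,0,-0.002,0,0,0,0.46],[0,0,-0.002,0,0,0,0.46],[0,0,-0.002,0,0,0,0.46]]'
```

```text
clock: 15.75
tcp_pos: [0.4618, 0.3097, 0.1751]
ee_rot: [0.571, 0.821, 0.0, 0.0]
ft_force: [-3.1, -2.2, 12.6]
finger_gap: 0.0395
gripper_force: 6.4
```

```bash
python3 -m jog '[[0,0,0.004,0,0,0,0.46],[0,0,0.008,0,0,0,0.46],[0,0,0.01,0,0,0,0.46],[0,0,0.01,0,0,0,0.46],[0,0,0.01,0,0,0,0.38],[0,0,0.01,0,0,0,0.34],[0,0,0.01,0,0,0,0.3],[0,0,0.01,0,0,0,0.25],[0,0,0.01,0,0,0,0.25],[0,0,0.01,0,0,0,0.25],[0,0,0.01,0,0,0,0.25]]' 25
```

```text
clock: 16.67
tcp_pos: [0.4618, 0.3097, 0.1842]
ee_rot: [0.571, 0.821, -0.0, -0.0]
ft_force: [-0.2, 0.0, 2.4]
finger_gap: 0.0251
gripper_force: 24.5
```

```bash
python3 -m jog '[[0,0,0.01,0,0,0,0.25],[0,0,0.03,0,0,0,0.25],[0,0,0.06,0,0,0,0.25],[0,-0.005,0.095,0,0,-2,0.25],[0.005,-0.02,0.13,0,0,-4,0.25],[0.012,-0.045,0.16,0,0,-6,0.25],[0.02,-0.075,0.19,0,0,-8,0.25],[0.028,-0.105,0.21,0,0,-10,0.25],[0.036,-0.14,0.216,0,0,-12,0.25],[0.044,-0.175,0.216,0,0,-14,0.25],[0.052,-0.21,0.216,0,0,-14.5,0.25],[0.056,-0.24,0.216,0,0,-14.5,0.25],[0.056,-0.265,0.216,0,0,-14.5,0.25],[0.056,-0.285,0.216,0,0,-14.5,0.25],[0.056,-0.298,0.216,0,0,-14.5,0.25],[0.056,-0.305,0.216,0,0,-14.5,0.25],[0.056,-0.305,0.216,0,0,-14.5,0.25],[0.056,-0.305,0.216,0,0,-14.5,0.25],[0.056,-0.305,0.216,0,0,-14.5,0.25]]'; python3 - <<'E'
from rect import *
c=snap("wrist","w7"); hsv=cv2.cvtColor(c["pixels"],cv2.COLOR_RGB2HSV)
m=((hsv[...,0]>95)&(hsv[...,0]<130)&(hsv[...,1]>60)&(hsv[...,2]>60)).astype(np.uint8); m[:,:215]=0; m[:,300:]=0
m=cv2.morphologyEx(m,cv2.MORPH_CLOSE,np.ones((9,9)))
n,l,st,ce=cv2.connectedComponentsWithStats(m); i=1+np.argmax(st[1:,4]); print(st[i])
cn,_=cv2.findContours((l==i).astype(np.uint8),cv2.RETR_EXTERNAL,cv2.CHAIN_APPROX_NONE)
from bench import arm
tz=arm.sense()["tcp_pos"]; print(tz)
P=unproj(c,cn[0][:,0,:],tz[2]-.1812+.014,True); print(cv2.minAreaRect((P[:,:2]*1000).astype(np.float32)))
g=cv2.cvtColor(c["pixels"],cv2.COLOR_RGB2GRAY).astype(np.float32); a=.1023
def samp(u,v,z):
    P=np.c_[.5188+u*np.cos(a)-v*np.sin(a),.0056+u*np.sin(a)+v*np.cos(a),np.full(len(u),z)]
    q=proj(c,P,True).astype(np.float32); return cv2.remap(g,q[:,0],q[:,1],cv2.INTER_LINEAR).ravel().astype(int)
s=np.arange(-40,41,1.)/1000
for v in(.03,.036,.045): print(v,samp(s,np.full(len(s),v),.18).tolist())
t=np.arange(30,70,1.)/1000
for u in(-.022,0.,.022): print(u,samp(np.full(len(t),u),t,.18).tolist())
E
```

```text
clock: 18.25
tcp_pos: [0.5178, 0.006, 0.4003]
ee_rot: [0.669, 0.743, 0.0, -0.0]
ft_force: [0.6, 0.9, -0.7]
finger_gap: 0.0248
gripper_force: 24.8
[ 228  193   52  116 5696]
[0.51779472 0.00604693 0.40027358]
((519.2952880859375, 7.580955505371094), (26.846006393432617, 72.50252532958984), 6.057833194732666)
0.03 [73, 73, 74, 74, 75, 77, 105, 181, 192, 196, 198, 200, 199, 199, 201, 203, 203, 199, 197, 200, 203, 205, 205, 202, 195, 125, 127, 190, 203, 205, 205, 202, 204, 215, 217, 217, 219, 218, 219, 218, 219, 218, 218, 218, 219, 219, 219, 219, 216, 204, 199, 198, 198, 199, 195, 140, 109, 175, 201, 203, 202, 202, 204, 204, 204, 200, 197, 197, 202, 204, 202, 200, 197, 188, 122, 80, 77, 75, 76, 75, 74]
0.036 [75, 76, 76, 79, 80, 82, 96, 175, 191, 196, 200, 199, 201, 201, 204, 204, 205, 202, 199, 201, 205, 207, 205, 204, 186, 128, 140, 193, 205, 205, 206, 206, 205, 206, 206, 206, 205, 207, 207, 206, 207, 206, 206, 207, 205, 206, 206, 206, 206, 205, 206, 204, 205, 206, 198, 145, 114, 181, 203, 204, 203, 204, 204, 205, 204, 200, 198, 199, 203, 205, 203, 201, 199, 188, 135, 84, 80, 79, 77, 7
[... 326 characters left out ...]
, 208, 209, 208, 206, 207, 207, 206, 206, 204, 190, 142, 89, 84, 82, 84, 80, 79]
-0.022 [197, 196, 198, 199, 199, 199, 199, 199, 200, 200, 204, 206, 206, 207, 209, 209, 205, 204, 204, 209, 244, 247, 247, 247, 247, 247, 247, 247, 247, 239, 193, 165, 150, 218, 243, 175, 140, 140, 140, 139]
0.0 [219, 219, 208, 204, 205, 203, 207, 209, 202, 147, 150, 206, 208, 210, 211, 212, 212, 207, 207, 208, 209, 230, 247, 247, 247, 247, 247, 247, 247, 242, 198, 161, 147, 238, 242, 160, 137, 137, 136, 135]
0.022 [204, 204, 205, 204, 206, 204, 204, 205, 205, 205, 206, 205, 203, 204, 208, 208, 207, 203, 201, 204, 207, 224, 246, 247, 247, 247, 247, 247, 247, 237, 194, 151, 128, 217, 240, 160, 123, 122, 121, 121]
```

```bash
python3 -m jog '[[0,-0.0005,-0.015,0,0,0,0.25],[0,-0.0005,-0.027,0,0,0,0.25],[0,-0.0005,-0.033,0,0,0,0.25],[0,-0.0005,-0.036,0,0,0,0.25],[0,-0.0005,-0.036,0,0,0,0.25],[0,-0.0005,-0.036,0,0,0,0.25],[0,-0.0005,-0.036,0,0,0,0.25]]'
```

```text
clock: 18.88
tcp_pos: [0.518, 0.0044, 0.3648]
ee_rot: [0.67, 0.743, 0.0, 0.0]
ft_force: [0.7, -0.5, -0.7]
finger_gap: 0.025
gripper_force: 24.8
```

```bash
python3 -m jog '[[0,0,-0.001,0,0,0,0.25],[0,0,-0.002,0,0,0,0.25],[0,0,-0.003,0,0,0,0.25],[0,0,-0.004,0,0,0,0.25],[0,0,-0.005,0,0,0,0.25],[0,0,-0.006,0,0,0,0.25],[0,0,-0.006,0,0,0,0.25],[0,0,-0.006,0,0,0,0.25]]'
```

```text
clock: 19.55
tcp_pos: [0.5178, 0.0042, 0.3581]
ee_rot: [0.67, 0.743, -0.0, -0.0]
ft_force: [-0.2, 0.2, -0.4]
finger_gap: 0.0248
gripper_force: 24.8
```

```bash
python3 -m jog '[[0,0,-0.0006,0,0,0,0.25],[0,0,-0.0012,0,0,0,0.25],[0,0,-0.0018,0,0,0,0.25],[0,0,-0.0024,0,0,0,0.25],[0,0,-0.0024,0,0,0,0.25]]'
```

```text
clock: 19.97
tcp_pos: [0.5178, 0.0042, 0.3556]
ee_rot: [0.67, 0.743, -0.0, -0.0]
ft_force: [-0.2, 0.3, -1.2]
finger_gap: 0.0253
gripper_force: 24.8
```

```bash
python3 -m jog '[[0,0,-0.0003,0,0,0,0.25],[0,0,-0.0006,0,0,0,0.25],[0,0,-0.0008,0,0,0,0.25],[0,0,-0.0008,0,0,0,0.25]]'
```

```text
clock: 20.3
tcp_pos: [0.5178, 0.0042, 0.3551]
ee_rot: [0.67, 0.743, 0.0, 0.0]
ft_force: [-0.8, 0.4, 2.4]
finger_gap: 0.0251
gripper_force: 25.0
```

```bash
python3 -m jog '[[0,0,0,0,0,0,0.32],[0,0,0,0,0,0,0.36],[0,0,0,0,0,0,0.42],[0,0,0,0,0,0,0.46],[0,0,0.002,0,0,0,0.5],[0,0,0.012,0,0,0,0.5],[0,0,0.035,0,0,0,0.5],[0,0,0.07,0,0,0,0.6],[0,0,0.11,0,0,0,0.8],[0,0,0.15,0,0,0,1],[0,0,0.17,0,0,0,1],[0,0,0.17,0,0,0,1],[0,0,0.17,0,0,0,1]]'; python3 - <<'E'
from rect import *
c=snap("wrist","w8"); snap("scene","s8"); hsv=cv2.cvtColor(c["pixels"],cv2.COLOR_RGB2HSV)
m=((hsv[...,0]>95)&(hsv[...,0]<130)&(hsv[...,1]>60)&(hsv[...,2]>60)).astype(np.uint8); m[:,:215]=0; m[:,300:]=0
m=cv2.morphologyEx(m,cv2.MORPH_CLOSE,np.ones((9,9)))
n,l,st,ce=cv2.connectedComponentsWithStats(m); i=1+np.argmax(st[1:,4]); print(st[i])
cn,_=cv2.findContours((l==i).astype(np.uint8),cv2.RETR_EXTERNAL,cv2.CHAIN_APPROX_NONE)
P=unproj(c,cn[0][:,0,:],.188,True); print(cv2.minAreaRect((P[:,:2]*1000).astype(np.float32)))
g=cv2.cvtColor(c["pixels"],cv2.COLOR_RGB2GRAY).astype(np.float32); a=.1023
def samp(u,v,z):
    P=np.c_[.5188+u*np.cos(a)-v*np.sin(a),.0056+u*np.sin(a)+v*np.cos(a),np.full(len(u),z)]
    q=proj(c,P,True).astype(np.float32); return cv2.remap(g,q[:,0],q[:,1],cv2.INTER_LINEAR).ravel().astype(int)
s=np.arange(-40,41,1.5)/1000
for v in(-.05,.05): print(v,samp(s,np.full(len(s),v),.18).tolist())
t=np.arange(-70,72,2.)/1000
for u in(-.022,.022): print(u,samp(np.full(len(t),u),t,.18).tolist())
# hood angle check: top face corner in scene?
E
```

```text
clock: 21.38
tcp_pos: [0.5176, 0.0042, 0.5269]
ee_rot: [0.67, 0.743, 0.001, 0.001]
ft_force: [-0.7, -0.3, 0.3]
finger_gap: 0.0854
gripper_force: 0.0
[ 240  140   26   65 1553]
((518.4327392578125, 5.477954864501953), (26.230558395385742, 71.5676498413086), 5.6178154945373535)
-0.05 [74, 72, 72, 89, 159, 174, 215, 240, 241, 241, 241, 241, 241, 241, 241, 241, 241, 241, 241, 240, 241, 241, 241, 241, 241, 241, 241, 241, 241, 240, 241, 241, 241, 240, 241, 241, 241, 241, 241, 241, 241, 241, 241, 240, 240, 240, 241, 240, 227, 191, 125, 74, 70, 69]
0.05 [53, 54, 53, 59, 116, 130, 143, 163, 144, 144, 144, 146, 146, 146, 146, 147, 160, 163, 161, 156, 145, 144, 144, 145, 145, 146, 145, 147, 153, 158, 160, 159, 148, 145, 144, 146, 145, 146, 145, 146, 146, 161, 156, 145, 143, 144, 143, 144, 143, 132, 88, 54, 53, 55]
-0.022 [71, 69, 71, 73, 110, 229, 241, 241, 240, 240, 241, 241, 242, 241, 206, 143, 139, 140, 141, 141, 139, 139, 141, 140, 142, 140, 138, 141, 138, 140, 141, 140, 140, 140, 140, 140, 139, 140, 140, 140, 139, 140, 139, 141, 140, 141, 139, 140, 140, 140, 139, 141, 139, 141, 139, 144, 143, 145, 143, 141, 146, 211, 245, 245, 242, 148, 140, 168, 95, 95, 97]
0.022 [70, 70, 70, 70, 108, 230, 240, 241, 239, 239, 241, 240, 240, 239, 237, 176, 142, 144, 143, 142, 144, 140, 140, 142, 142, 141, 142, 142, 141, 142, 142, 143, 141, 142, 142, 142, 142, 143, 143, 145, 142, 143, 142, 144, 143, 143, 144, 143, 143, 145, 144, 144, 143, 144, 144, 146, 143, 145, 144, 142, 160, 240, 243, 243, 240, 140, 151, 173, 84, 85, 83]
```

```bash
python3 -m jog '[[0.035,0.004,0.02,0,0,0,0.7],[0.07,0.008,0.02,0,0,0,0.4],[0.105,0.012,0.02,0,0,0,0.3],[0.14,0.016,0.02,0,0,0,0.3],[0.16,0.018,0.02,0,0,0,0.3],[0.16,0.018,0.02,0,0,0,0.3],[0.16,0.018,0.02,0,0,0,0.3],[0.16,0.018,-0.01,0,0,0,0.3],[0.16,0.018,-0.035,0,0,0,0.3],[0.16,0.018,-0.06,0,0,0,0.3],[0.16,0.018,-0.079,0,0,0,0.3],[0.16,0.018,-0.079,0,0,0,0.3],[0.16,0.018,-0.079,0,0,0,0.15],[0.16,0.018,-0.079,0,0,0,0],[0.16,0.018,-0.079,0,0,0,0],[0.16,0.018,-0.079,0,0,0,0],[0.16,0.018,-0.079,0,0,0,0]]' 40
python3 - <<'E'
from fit import *
p=[.5494,.0088,.1055,0]
b=np.array([.6777,.022,.4472-.1547])
# angle from TCP: fit
f=least_squares(lambda t:(hood([*p[:3],t[0]],(125,0,72))-b)[[0,2]],[1.5]); print("t",f.x,f.fun)
t0=f.x[0]; h0=hood([*p[:3],t0],(125,0,72))
for t in [*np.arange(t0-.1,0.0,-.1),0]: print(round(t,2),(hood([*p[:3],t],(125,0,72))-h0).round(3).tolist())
E
```

```text
clock: 22.9
tcp_pos: [0.6773, 0.022, 0.4459]
ee_rot: [0.67, 0.742, -0.0, -0.0]
ft_force: [-2.3, -0.1, 0.6]
finger_gap: 0.0087
gripper_force: 38.9
t [1.59176875] [0.00058492 0.00096261]
1.49 [-0.013, -0.001, 0.007]
1.39 [-0.026, -0.003, 0.012]
1.29 [-0.04, -0.004, 0.017]
1.19 [-0.054, -0.006, 0.019]
1.09 [-0.068, -0.007, 0.021]
0.99 [-0.082, -0.009, 0.021]
0.89 [-0.097, -0.01, 0.019]
0.79 [-0.111, -0.012, 0.016]
0.69 [-0.124, -0.013, 0.012]
0.59 [-0.137, -0.015, 0.006]
0.49 [-0.15, -0.016, -0.001]
0.39 [-0.162, -0.017, -0.009]
0.29 [-0.173, -0.018, -0.019]
0.19 [-0.183, -0.019, -0.029]
0.09 [-0.191, -0.02, -0.04]
0 [-0.198, -0.021, -0.051]
```

```bash
python3 -m jog '[[-0.006,-0.0005,0.004,0,0,0,0],[-0.013,-0.001,0.007,0,0,0,0],[-0.026,-0.003,0.012,0,0,0,0],[-0.04,-0.004,0.017,0,0,0,0],[-0.054,-0.006,0.019,0,0,0,0],[-0.068,-0.007,0.021,0,0,0,0],[-0.082,-0.009,0.021,0,0,0,0],[-0.097,-0.01,0.019,0,0,0,0],[-0.111,-0.012,0.016,0,0,0,0],[-0.124,-0.013,0.012,0,0,0,0],[-0.137,-0.015,0.006,0,0,0,0],[-0.15,-0.016,-0.001,0,0,0,0],[-0.156,-0.0165,-0.005,0,0,0,0],[-0.162,-0.017,-0.009,0,0,0,0],[-0.162,-0.017,-0.009,0,0,0,0],[-0.162,-0.017,-0.009,0,0,0,0]]'
```

```text
clock: 24.23
tcp_pos: [0.5143, 0.0054, 0.4375]
ee_rot: [0.67, 0.743, -0.001, -0.001]
ft_force: [-9.2, 1.8, 8.0]
finger_gap: 0.0087
gripper_force: 41.6
```

```bash
python3 -m jog '[[-0.0055,-0.0005,-0.005,0,0,0,0],[-0.011,-0.001,-0.01,0,0,0,0],[-0.016,-0.0015,-0.015,0,0,0,0],[-0.021,-0.002,-0.02,0,0,0,0],[-0.025,-0.0025,-0.0255,0,0,0,0],[-0.029,-0.003,-0.031,0,0,0,0],[-0.033,-0.0035,-0.037,0,0,0,0],[-0.033,-0.0035,-0.037,0,0,0,0],[-0.033,-0.0035,-0.037,0,0,0,0]]'
```

```text
clock: 24.98
tcp_pos: [0.4816, 0.0021, 0.3998]
ee_rot: [0.67, 0.743, -0.001, -0.001]
ft_force: [-7.4, 2.2, 2.0]
finger_gap: 0.0087
gripper_force: 42.2
```

```bash
python3 -m jog '[[-0.001,0,-0.0015,0,0,0,0],[-0.002,0,-0.003,0,0,0,0],[-0.0025,0,-0.004,0,0,0,0],[-0.0025,0,-0.005,0,0,0,0],[-0.0025,0,-0.005,0,0,0,0]]'; python3 -m jog '[[0,0,-0.001,0,0,0,0],[0,0,-0.002,0,0,0,0],[0,0,-0.002,0,0,0,0]]'
```

```text
clock: 25.4
tcp_pos: [0.4789, 0.0019, 0.395]
ee_rot: [0.67, 0.743, -0.001, -0.001]
ft_force: [-8.3, 0.9, 4.8]
finger_gap: 0.0086
gripper_force: 42.9
clock: 25.65
tcp_pos: [0.4784, 0.0019, 0.3936]
ee_rot: [0.67, 0.743, -0.001, -0.002]
ft_force: [-12.6, 1.4, 15.0]
finger_gap: 0.0081
gripper_force: 44.1
```

```bash
python3 -m jog '[[0,0,-0.001,0,0,0,0],[0,0,-0.002,0,0,0,0],[0,0,-0.002,0,0,0,0]]'; python3 -m jog '[[0,0,0.002,0,0,0,0],[0,0,0.002,0,0,0,0.2],[0,0,0.002,0,0,0,0.4],[0,0,0.002,0,0,0,0.6],[0,0,0.002,0,0,0,0.6],[0,0,0.03,0,0,0,0.8],[0,0,0.06,0,0,0,1],[0,0,0.09,0,0,0,1],[0,0,0.09,0,0,0,1],[0,0,0.09,0,0,0,1]]'
python3 - <<'E'
from fit import *
c=snap("wrist","w9"); c1=load("w1"); snap("scene","s9"); snap("side","d9")
# orange outline: fit hood angle via IoU of top-face quad/hull in wrist, side
for n,fish in(("w1",1),("w9",1),("side0",0),("d9",0)):
    c=load(n); hsv=cv2.cvtColor(c["pixels"],cv2.COLOR_RGB2HSV)
    m=((hsv[...,0]<18)&(hsv[...,1]>150)&(hsv[...,2]>90)).astype(np.uint8)
    k,l,st,_=cv2.connectedComponentsWithStats(m); m=(l==1+np.argmax(st[1:,4])).astype(np.uint8)
    m=cv2.morphologyEx(m,cv2.MORPH_CLOSE,np.ones((25,25)))
    best=[]
    for t in np.arange(0,.13,.01):
        P=np.array([hood([.5494,.0088,.1055,t],(d,y,h)) for d in(0,145) for y in(-85,85) for h in(0,36)])
        q=cv2.convexHull(proj(c,P,bool(fish)).astype(np.float32)).astype(np.int32)
        k=np.zeros_like(m); cv2.fillConvexPoly(k,q,1); best.append(((m&k).sum()/(m|k).sum()).round(4))
    print(n,best)
E
```

```text
clock: 25.9
tcp_pos: [0.4782, 0.0018, 0.3933]
ee_rot: [0.67, 0.743, -0.001, -0.001]
ft_force: [-21.1, 0.7, 36.5]
finger_gap: 0.0081
gripper_force: 46.2
clock: 26.73
tcp_pos: [0.4807, 0.0017, 0.4823]
ee_rot: [0.67, 0.743, 0.001, 0.001]
ft_force: [0.7, 0.2, -1.5]
finger_gap: 0.0855
gripper_force: 0.0
w1 [np.float64(0.9355), np.float64(0.94), np.float64(0.9445), np.float64(0.9492), np.float64(0.9534), np.float64(0.9508), np.float64(0.954), np.float64(0.9531), np.float64(0.9539), np.float64(0.9521), np.float64(0.953), np.float64(0.951), np.float64(0.9528)]
w9 [np.float64(0.9509), np.float64(0.9516), np.float64(0.9484), np.float64(0.95), np.float64(0.9474), np.float64(0.943), np.float64(0.942), np.float64(0.9397), np.float64(0.9359), np.float64(0.9337), np.float64(0.9286), np.float64(0.9264), np.float64(0.9242)]
side0 [np.float64(0.9474), np.float64(0.9474), np.float64(0.9512), np.float64(0.9445), np.float64(0.9538), np.float64(0.9444), np.float64(0.9362), np.float64(0.9159), np.float64(0.9163), np.float64(0.9051), np.float64(0.8889), np.float64(0.8889), np.float64(0.8695)]
d9 [np.float64(0.9334), np.float64(0.9334), np.float64(0.9243), np.float64(0.9163), np.float64(0.9051), np.float64(0.8963), np.float64(0.8908), np.float64(0.8713), np.float64(0.8717), np.float64(0.8607), np.float64(0.845), np.float64(0.845), np.float64(0.827)]
```

```bash
python3 -c "
from bench import arm
print(arm.sign_off())"
```

```text
the job is handed in; nothing more can be done
None
```

I handed the job in at about 27 s: the hood was opened, the slide insert went into the stage recess, the blue-lidded slide went into its pocket, and the hood was closed onto a firm stop. My measurements agreed with each step, but the sign-off returned no verdict.

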